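Tip the blade-handled paint case out of a packed rack and stand it in the tray

ROBOT

A 6-joint arm with a two-finger parallel gripper is mounted at the origin on the work surface. World frame = base frame: x ahead of the robot, y to its left, z up, the work surface at z = 0. Lengths are in m, angles in rad, forces in N, time in s.
With the tool pointing down it reaches from about 0.35 to 0.775 m from the base axis. Payload 5.5 kg.
Tool frame: the origin (TCP) lies midway between the tips of the shut fingers; the grasp point (between the pads) lies 19 mm behind it; x points along the fingers, z is the direction in which the jaws open and shut, and the axes are right-handed (so a half turn about x gives the same grasp; the last joint's range is limited). The gripper opens to 85 mm and grips with 20 to 120 N. Pads are 22 mm wide; open, the fingers measure 114 mm over their backs; the gripper's body (76 mm by 85 mm) begins 54 mm behind the grasp point. The pads swing forward as they close: fully open they stand 13 mm farther back than shut.
Start: joints at [1.076, 0.313, 0.046, 1.304, 0, 1.431], TCP at [0.2, 0.539, 0.231] pointing down, gripper open.
Joint ranges: [-2.76, 2.76], [-0.86, 1.69], [-1.03, 1.26], [-2.2, 2.34], [-1.47, 1.5], [-3.14, 3.14]. Speed limits (rad/s): [2.57, 2.57, 3.14, 3.14, 3.14, 3.14].

INTERFACE

Orientations are given as a unit quaternion [x, y, z, w].
In Python, from workcell import ctrl gives the robot as it stands. Calls block until the motion is done:
- ctrl.movep(position, orientation): joint-space move of the TCP to a pose.
- ctrl.movel(position, rot=None, velocity=0.15, stop_force=None): straight line of the TCP; rot=None keeps the orientation; velocity is the mean speed in m/s. With stop_force (N) it stops when the force on the tool has changed by that much, and returns True; else False.
- ctrl.movej(angles): joint-space move.
- ctrl.open() and ctrl.close(strength=None): open the fingers fully, or close them until they stop; strength is the grip in N (None keeps the last).
- ctrl.sleep(seconds).
- ctrl.ik(position, orientation): joint angles nearest the present ones, or None.
- ctrl.sense(): the state.
- ctrl.get_image(name): name is "side" or "top" or "wrist"; returns a dict with "img" (400x640x3 uint8, red, green, blue), "z_map" (400x640 float32, m along the optical axis (not along the pixel's ray), 0 where there is no reading), "camera_matrix" (3x3 intrinsics, pixels), "extrinsics" (4x4, takes a point from camera to world coordinates). Camera axes: x right, y down, z forward; pixel columns grow to the right and rows downward; lengths in m; the calibration is good to about 2 mm. A picture is of the moment at which its call begins.
A pose or a line that the arm cannot do raises ctrl.IKError and nothing moves.
- ctrl.close_job(): hands the job in, once; it reports no verdict.
The state is a dict: "clock": time; "q": joint angles; "joint_velocities": joint speeds; "tau": joint torques, N m; "tool_pos": TCP position; "ee_rot": TCP orientation; "force": force on the tool from outside, world axes, zero at the start; "moment": the same for the moment, N m; "finger_gap": finger opening in m.
Only numpy, scipy, OpenCV 4.12 (cv2) and the standard library are available. Lean on these libraries where they do the work, as an engineer would, in place of code of your own. Each camera call takes 0.05 s, during which the arm holds its last target.

TASK

In the packed rack, find the one paint case with a tall flat blade handle (the others have low round knobs), tip its top out towards the robot under the keeper rail, and pull it free over the rack's front lip. Stand it upright in the shallow tray, wholly on the tray's floor, setting it down rather than dropping it. Leave the other four cases standing in their places in the rack and everything else on the table undisturbed.

Things in the scene. Friction and masses are not known exactly. Their poses are not given: they have to be found in the camera images.
- rack: Fixed plywood rack, 142 mm deep (x), 326 wide (y). Origin: on the table under the middle of the row; x points to its back, y along the row, z up. Floor board top z = 12 mm. Case places at y = -120, -60, 0, 60, 120 mm; cases stand 2 mm apart, 2 mm behind the lip. Side cheeks y = +-151 to +-163, 100 mm high; posts behind x = 22 mm carry the shelf. Back rail x 73 to 85, z 60 to 100 mm.
- lip (a point): Middle of the rack's front lip, at its top inner edge: rack x = -47, y = 0, z = 38 mm. The lip runs along the whole row, 10 mm thick, rising 26 mm above the floor board. A case tipped forwards leans its front face on it, its foot sliding back on the floor board.
- rail (a point): Middle of the keeper rail's lower front edge: rack x = 22, y = 0, z = 184 mm. The rail runs along the whole row, 18 by 18 mm, 22 mm above the case tops: a case cannot be lifted straight over the lip; its top must first come out forwards past this edge. A lean of about 20 degrees is enough.
- shelf (a point): Middle of the lower front edge of the rack's upper shelf: rack x = 8, y = 0, z = 310 mm. The shelf overhangs the row from here back to x = 85 mm, goods on it to z = 400 mm, so a gripper on the handle must lean back towards the robot by 15 to 20 degrees.
- case: The case to take, in one of the three middle places. Closed white box 90 mm deep (x), 58 mm wide (y), 150 mm high, 0.3 to 0.5 kg. Origin: centre of its underside; z up, x to its back. Handle: a rigid upright grey blade on top, 40 mm long (x from -39 to +1 mm), 12 mm thick (y from -6 to +6 mm), 56 mm tall (z from 150 to 206 mm). Pinch the blade across its thickness.
- case_b: Neighbouring case, in one of the three middle places: same box, but with a low round grey knob (24 mm across, 20 mm high, axis at x = -19 mm) on top instead of the blade. Origin: centre of its underside, axes as the rack's. Must stay.
- case_c: Neighbouring case, in one of the three middle places: same box, but with a low round grey knob (24 mm across, 20 mm high, axis at x = -19 mm) on top instead of the blade. Origin: centre of its underside, axes as the rack's. Must stay.
- case_d: Neighbouring case, at the +y end of the row: same box, but with a low round grey knob (24 mm across, 20 mm high, axis at x = -19 mm) on top instead of the blade. Origin: centre of its underside, axes as the rack's. Must stay.
- case_e: Neighbouring case, at the -y end of the row: same box, but with a low round grey knob (24 mm across, 20 mm high, axis at x = -19 mm) on top instead of the blade. Origin: centre of its underside, axes as the rack's. Must stay.
- tray: Shallow grey tray fixed to the table, to the robot's right: 132 mm (x) by 98 mm (y) outside, 18 mm high, walls and floor 4 mm thick, inside 124 by 90 mm. Origin: centre of its underside. The case fits in with its 90 mm depth along the tray's x.
- paint_bottle: Bystander: blue squeeze bottle, 56 mm across, 150 mm high, loose on the table. Leave alone.
- glitter_jar: Bystander: round jar, 56 mm across, 100 mm high, loose on the table. Leave alone.
- brush_cup: Bystander: clear cup, 84 mm across at the rim, 110 mm high, holding brushes that reach 195 mm high, loose on the table. Leave alone.
- nut_bowl: Bystander: white bowl, 110 mm across, 45 mm high, loose on the table. Leave alone.
- paint_plate: Bystander: white plate, 140 mm across, 15 mm high, loose on the table. Leave alone.
- brush: Bystander: paint brush lying flat, 180 mm long (its origin is within the brush), loose on the table. Leave alone.
Things that resemble listed ones, but are neither listed nor needed, are in the scene too. Leave any black or green look-alike of the case_e alone. What is shaped like the case but turquoise is not meant.

How it is judged:
By the outcome, as a careful person would: the job done as asked, in the order asked, and still so for the second after the job is handed in, with the robot touching nothing.
It also fails if it takes over 53 s, if anything falls off the work surface, if the arm or the gripper's body presses on something with over 40 N, if the wrist force passes 120 N, or if a joint passes its speed limit or range.

## Working session

There is one attempt and no reset: what is moved stays moved. The work goes in short steps, each a Python script; the robot and the scene stay as the last script left them, time stands still between calls to the robot, and variables do not carry over. Pictures are saved under pics/ and viewed, and the job is handed in when it is done.

```bash
ls; mkdir -p pics; python3 - <<'E'
from workcell import ctrl
import cv2,pickle
d={}
for n in("side","top","wrist"):
    r=ctrl.get_image(n); d[n]=r
    cv2.imwrite(f"pics/{n}0.png",r["img"][:,:,::-1])
    print(n,r["camera_matrix"].round(1).tolist(),r["extrinsics"].round(3).tolist())
pickle.dump(d,open("img0.pkl","wb"))
print(ctrl.sense())
E
```

```text
pics
side [[364.4, 0.0, 316.7], [0.0, 364.4, 196.1], [0.0, 0.0, 1.0]] [[0.952, 0.293, -0.089, 0.604], [0.306, -0.907, 0.289, -0.321], [0.004, -0.303, -0.953, 1.174], [0.0, 0.0, 0.0, 1.0]]
top [[365.4, 0.0, 318.2], [0.0, 365.4, 198.7], [0.0, 0.0, 1.0]] [[-0.003, -0.977, 0.213, 0.252], [-1.0, 0.003, 0.001, -0.046], [-0.002, -0.213, -0.977, 1.384], [0.0, 0.0, 0.0, 1.0]]
wrist [[286.4, 0.0, 320.0], [0.0, 286.4, 197.4], [0.0, 0.0, 1.0]] [[0.347, 0.898, 0.27, 0.13], [0.938, -0.331, -0.102, 0.566], [-0.002, 0.289, -0.957, 0.374], [0.0, 0.0, 0.0, 1.0]]
{'clock': 0.15, 'q': array([1.07639950e+00, 3.13841555e-01, 4.52341025e-02, 1.30363127e+00,
       5.30114742e-06, 1.43117820e+00]), 'joint_velocities': array([ 0.00198227, -0.00112566,  0.00321041,  0.00094337, -0.00124255,
        0.00042011]), 'tau': array([ 2.76401159e-03, -4.81064451e+01,  2.98815268e+01,  1.39212891e-02,
       -1.40608868e-04, -1.00079603e-05]), 'tool_pos': array([0.19957135, 0.53883005, 0.23060358]), 'ee_rot': array([-0.40415206,  0.58083984,  0.40369496,  0.57992807]), 'force': array([ 0.64166696,  0.46373649, -0.50472118]), 'moment': array([ 0.02206774, -0.01291154, -0.03394121]), 'finger_gap': 0.08547488926020393}
```

View pics/side0.png

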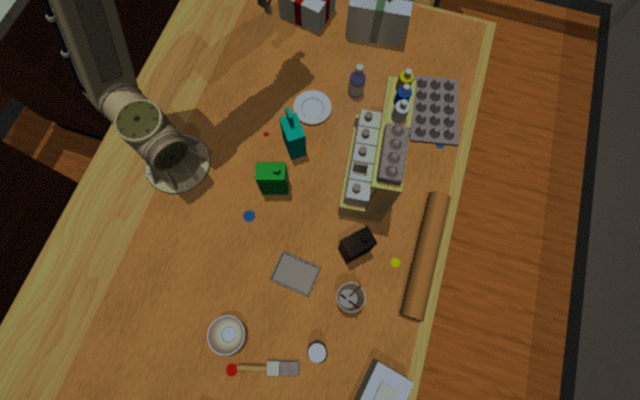

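View pics/top0.png

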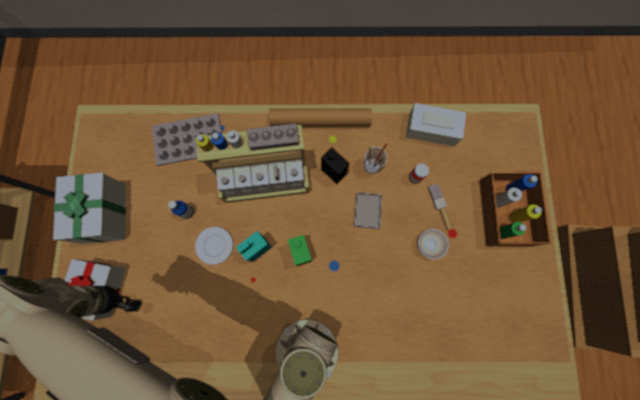

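View pics/wrist0.png

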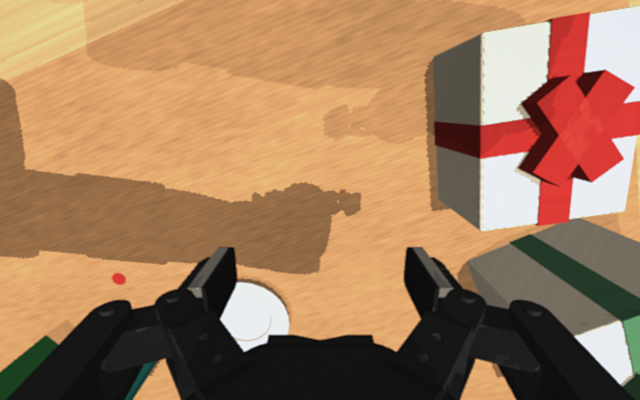

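```bash
python3 - <<'E'
import pickle,cv2,numpy as np
d=pickle.load(open("img0.pkl","rb"))
a=d["side"]["img"][90:230,320:460,::-1]; b=d["top"]["img"][110:260,180:400,::-1]
a=cv2.resize(a,None,fx=4,fy=4,interpolation=cv2.INTER_CUBIC)
b=cv2.resize(b,None,fx=3.6,fy=3.6,interpolation=cv2.INTER_CUBIC)
cv2.imwrite("pics/sc.png",a);cv2.imwrite("pics/tc.png",b)
for n in("side","top"):
    z=d[n]["z_map"];print(n,(z>0).mean(),z[z>0].min(),z.max())
E
```

```text
side 0.9959609375 0.7722365 2.4600353
top 0.9958984375 0.5557542 2.4439714
```

View pics/sc.png

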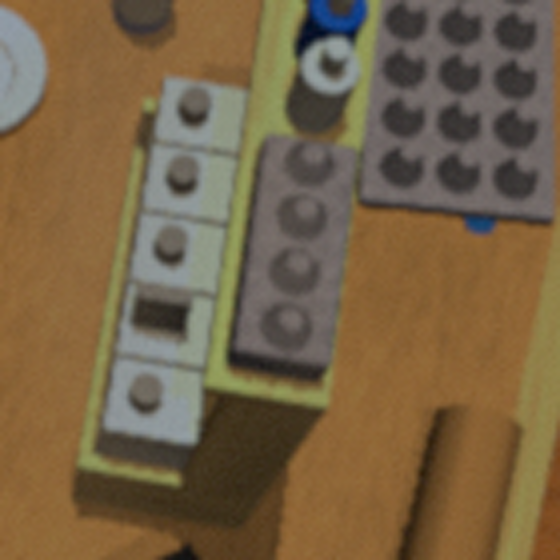

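View pics/tc.png

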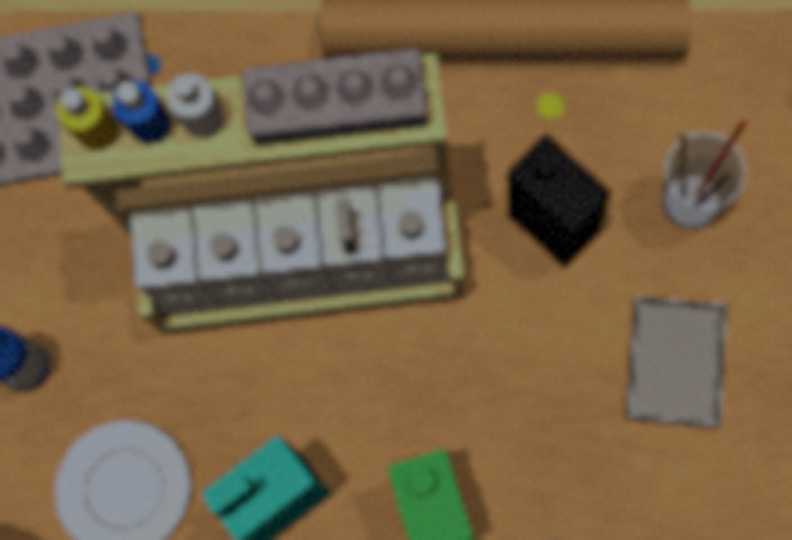

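The side and top views both show the blade on the fourth case from +y, so the rack place is y = -60 (side crop about (160,312), top crop about (347,225)). Next I'll measure the rack, case and tray.

```bash
cat > h.py <<'E'
import numpy as np,cv2,pickle
def cloud(r):
    K=r["camera_matrix"];E=r["extrinsics"];z=r["z_map"]
    v,u=np.mgrid[0:400,0:640]
    p=np.stack([(u-K[0,2])/K[0,0]*z,(v-K[1,2])/K[1,1]*z,z,np.ones_like(z)],-1)
    return (p@E.T)[...,:3]
def ray(r,uv,h):
    K=r["camera_matrix"];E=r["extrinsics"]
    d=E[:3,:3]@np.array([(uv[0]-K[0,2])/K[0,0],(uv[1]-K[1,2])/K[1,1],1]);o=E[:3,3]
    return o+d*(h-o[2])/d[2]
E
python3 - <<'E'
from h import *
d=pickle.load(open("img0.pkl","rb"))
boxes={"side":(325,85,415,220),"top":(205,150,312,205)}
trayb={"side":(265,248,325,298),"top":(350,188,386,232)}
for n in d:
    if n=="wrist":continue
    r=d[n];P=cloud(r)
    hs=cv2.cvtColor(r["img"],cv2.COLOR_RGB2HSV)
    z=P[...,2]
    print(n,"table z",np.median(z[300:320,100:500]) if n=="top" else np.median(z[230:300,220:260]))
    x0,y0,x1,y1=boxes[n]
    sub=np.zeros((400,640),bool);sub[y0:y1,x0:x1]=1
    print(" hist z", np.histogram(z[sub],bins=np.arange(-.02,.42,.02)))
    m=sub&(hs[...,1]<70)&(abs(z-.162)<.012)&(hs[...,2]>90)
    pts=P[m]
    print(n,m.sum(),"z",np.median(pts[:,2]))
    # rays on plane .162
    vu=np.argwhere(m);Q=np.array([ray(r,(u,v),.162)[:2] for v,u in vu],np.float32)
    R=cv2.minAreaRect(Q*1000);print(" case tops rect",R, "cloud", cv2.minAreaRect(pts[:,:2].astype(np.float32)*1000))
    mb=sub&(z>.195)&(z<.235)&(hs[...,1]<90);print(" blade",mb.sum(),P[mb][:,:3].mean(0) if mb.any() else 0,P[mb].min(0),P[mb].max(0),np.argwhere(mb).mean(0))
    x0,y0,x1,y1=trayb[n];sub=np.zeros((400,640),bool);sub[y0:y1,x0:x1]=1
    m=sub&(hs[...,1]<70)
    mm=cv2.morphologyEx(m.astype(np.uint8),cv2.MORPH_OPEN,np.ones((3,3)))
    c=max(cv2.findContours(mm,0,1)[0],key=cv2.contourArea)[:,0]
    for h in(.018,.004):
        Q=np.array([ray(r,q,h)[:2] for q in c],np.float32)*1000;print(" tray",h,cv2.minAreaRect(Q))
    print(" tray z",np.percentile(P[mm>0][:,2],[5,50,95]))
E
```

```text
side table z 0.00041390525025730707
 hist z (array([2162, 3019,  319,  167,  150,  207,  156,   98,  457, 1404,  248,
        148,   66,   62,   64,   69,  124, 1210,  977,  864,  120]), array([-0.02,  0.  ,  0.02,  0.04,  0.06,  0.08,  0.1 ,  0.12,  0.14,
        0.16,  0.18,  0.2 ,  0.22,  0.24,  0.26,  0.28,  0.3 ,  0.32,
        0.34,  0.36,  0.38,  0.4 ]))
side 1581 z 0.1616150952408062
 case tops rect ((605.0654296875, 159.9442138671875), (69.19246673583984, 296.8084716796875), 7.173962116241455) cloud ((605.251953125, 160.86749267578125), (69.10306549072266, 298.4998779296875), 7.120804786682129)
 blade 109 [0.60714695 0.092072   0.21192119] [0.5841918  0.00521292 0.1953496 ] [0.65721861 0.10754783 0.22085296] [166.90825688 360.68807339]
 tray 0.018 ((508.9489440917969, -231.63699340820312), (96.53360748291016, 130.78807067871094), 84.79207611083984)
 tray 0.004 ((507.7929382324219, -230.54925537109375), (97.70254516601562, 132.37176513671875), 84.79209899902344)
 tray z [0.00021944 0.0042338  0.01830216]
top table z 0.0012589265795825977
 hist z (array([ 472,  957,  289,  163
[... 253 characters left out ...]
        0.34,  0.36,  0.38,  0.4 ]))
top 1537 z 0.1621257571341006
 case tops rect ((606.0064697265625, 159.24063110351562), (76.45829772949219, 298.9461669921875), 6.9930877685546875) cloud ((607.433837890625, 160.3740234375), (75.71527099609375, 300.74493408203125), 6.893986701965332)
 blade 55 [0.60165783 0.09729165 0.21519103] [0.58342925 0.0901336  0.19546034] [0.62495768 0.10603956 0.22196335] [171.12727273 275.56363636]
 tray 0.018 ((505.8529357910156, -231.86436462402344), (98.4775390625, 132.61512756347656), 84.80172729492188)
 tray 0.004 ((508.45452880859375, -233.766357421875), (99.48663330078125, 133.97402954101562), 84.8017349243164)
 tray z [-0.00013197  0.00489097  0.01859772]
```

```bash
cat >> h.py <<'E'
from scipy.spatial.transform import Rotation as Rn
RK=np.array([.6135,.1605,0.]);RY=np.radians(7.05)
TR=np.array([.5074,-.2317,0.]);TY=np.radians(-5.2)
T0=np.radians(18)   # gripper lean relative to case
G=np.array([-.019,0,.187])   # grasp point in case frame
def R_case(yaw,th): # th: forward lean (top to -x)
    return Rn.from_euler('z',yaw)*Rn.from_euler('y',-th)
def tcp(casepos,yaw,th,sgn=1,back=0.,t0=None):
    t0=T0 if t0 is None else t0
    R=R_case(yaw,th)
    a=np.array([np.sin(t0),0,-np.cos(t0)]);zz=np.array([0,sgn,0.]);yy=np.cross(zz,a)
    M=R.as_matrix()@np.stack([a,yy,zz],1)
    p=np.asarray(casepos)+R.apply(G+a*(.019-back))
    q=Rn.from_matrix(M).as_quat()
    return p,q
def rack2w(p): return RK+Rn.from_euler('z',RY).apply(p)
def case_from_corner(xc,zc,th,y=-.060): # rack-frame front bottom corner -> world origin of case
    c=np.array([xc,y,zc])+Rn.from_euler('y',-th).apply([.045,0,0])
    return rack2w(c)
def tip(th,dx=0.001,dz=.002,y=-.060): # corner along lip contact w/ clearances
    xc=-.045+.026*np.tan(th)+dx*np.sin(th)/np.sin(.38); return case_from_corner(xc,.012+dz,th,y)
E
python3 - <<'E'
from h import *
from workcell import ctrl
d=pickle.load(open("img0.pkl","rb"))
s=ctrl.sense();R=Rn.from_quat(s["ee_rot"]);E=d["wrist"]["extrinsics"]
print("cam in tool",R.inv().apply(E[:3,3]-s["tool_pos"]),"cam fwd in tool",R.inv().apply(E[:3,2]))
for sgn in(1,-1):
    print(sgn)
    cases=[("above",)+tcp(tip(0,dz=0),RY,0,sgn,.12),("grasp",)+tcp(tip(0,dz=0),RY,0,sgn)]
    for a in(10,22):cases.append((f"tip{a}",)+tcp(tip(np.radians(a)),RY,np.radians(a),sgn))
    th=np.radians(22)
    for n,x,z,a in(("over",-.052,.05,22),("out",-.165,.06,22),("up",-.165,.2,22),("up0",-.165,.2,0)):
        cases.append((n,)+tcp(case_from_corner(x,z,np.radians(a)),RY,np.radians(a),sgn))
    cases.append(("trayhi",)+tcp(TR+[0,0,.2],TY,0,sgn)); cases.append(("tray",)+tcp(TR+[0,0,.004],TY,0,sgn))
    for n,p,q in cases:
        j=ctrl.ik(p,q);print(n,p.round(3),None if j is None else np.round(j,2))
P=cloud(d["top"]);
for n,(u,v) in dict(black=(335,158),green=(299,243),turq=(252,240),cup=(375,160)).items():
    b=P[v-20:v+20,u-20:u+20].reshape(-1,3);b=b[b[:,2]>.08];print(n,b.min(0).round(3),b.max(0).round(3))
mb=np.zeros((400,640),bool)
for n,(x0,y0,x1,y1) in {"side":(350,160,372,173),"top":(268,162,285,182)}.items():
    Q=cloud(d[n])[y0:y1,x0:x1].reshape(-1,3);Q=Q[(Q[:,2]>.205)&(Q[:,2]<.23)];print(n,len(Q),Q.mean(0),cv2.minAreaRect((Q[:,:2]*1000).astype(np.float32)))
E
```

```text
cam in tool [-0.14307496  0.07490226  0.00062864] cam fwd in tool [ 9.57365388e-01 -2.88879754e-01 -3.19753690e-05]
1
above [0.571 0.095 0.295] [ 0.01  0.05 -0.18  1.03  0.04 -0.11]
grasp [0.608 0.099 0.181] [ 0.02  0.17 -0.32  0.77  0.03 -0.1 ]
tip10 [0.583 0.096 0.186] [-0.    0.01 -0.57  0.51  0.06 -0.11]
tip22 [0.554 0.093 0.183] [-0.03 -0.15 -0.86  0.17  0.1  -0.12]
over [0.536 0.09  0.219] [-0.04 -0.23 -0.82  0.29  0.1  -0.12]
out [0.424 0.077 0.229] [-0.12 -0.53 -0.94  0.47  0.15 -0.19]
up [0.424 0.077 0.369] [-0.12 -0.56 -0.61  0.84  0.15 -0.19]
up0 [0.489 0.085 0.369] [-0.02 -0.11 -0.15  1.22  0.04 -0.13]
trayhi [ 0.494 -0.231  0.369] [-0.68  0.01 -0.03  1.27  0.17 -0.57]
tray [ 0.494 -0.231  0.173] [-0.68  0.06 -0.46  0.78  0.17 -0.57]
-1
above [0.571 0.095 0.295] [ 0.01  0.05 -0.18  1.03  0.04  3.03]
grasp [0.608 0.099 0.181] [ 0.02  0.17 -0.32  0.77  0.03  3.04]
tip10 [0.583 0.096 0.186] [-0.    0.01 -0.57  0.51  0.06  3.03]
tip22 [0.554 0.093 0.183] [-0.03 -0.15 -0.86  0.17  0.1   3.02]
over [0.536 0.09  0.219] [-0.04 -0.23 -0.82  0.29  0.1   3.02]
out [0.424 0.077 0.229] [-0.12 -0.53 -0.94  0.47  0.15  2.95]
up [0.424 0.077 0.369] [-0.12 -0.56 -0.61  0.84  0.15  2.95]
up0 [0.489 0.085 0.369] [-0.02 -0.11 -0.15  1.22  0.04  3.01]
trayhi [ 0.494 -0.231  0.369] [-0.68  0.01 -0.03  1.27  0.17  2.58]
tray [ 0.494 -0.231  0.173] [-0.68  0.06 -0.46  0.78  0.17  2.58]
black [ 0.252 -0.156  0.08 ] [ 0.71  -0.046  1.384]
green [ 0.252 -0.046  0.086] [0.399 0.058 1.384]
turq [ 0.252 -0.046  0.08 ] [0.411 0.233 1.384]
cup [ 0.252 -0.297  0.08 ] [ 0.729 -0.046  1.384]
side 78 [0.60414014 0.09832676 0.21609794] ((604.189453125, 99.7798843383789), (39.4561767578125, 14.066542625427246), 5.555178165435791)
top 47 [0.60272763 0.09785941 0.21757807] ((603.6404418945312, 98.008544921875), (39.34323501586914, 12.071088790893555), 7.236857891082764)
```

```bash
python3 - <<'E'
from h import *
d=pickle.load(open("img0.pkl","rb"))
for c in("side","top"):
    r=d[c];P=cloud(r);hs=cv2.cvtColor(r["img"],cv2.COLOR_RGB2HSV);H,S,V=[hs[...,i] for i in range(3)]
    reg=(P[...,0]>.2)&(P[...,0]<.75)&(abs(P[...,1])<.4)&(P[...,2]>.05)&(P[...,2]<.25)&(r["z_map"]>0)
    for n,m in dict(green=(H>50)&(H<70)&(S>120),turq=(H>78)&(H<95)&(S>120),black=(V<45)&(P[...,1]<-.02)&(P[...,0]>.45)).items():
        b=P[reg&m];print(c,n,len(b),np.percentile(b,1,0).round(3),np.percentile(b,99,0).round(3))
E
```

```text
side green 798 [ 0.308 -0.017  0.054] [0.4   0.054 0.172]
side turq 733 [0.325 0.131 0.054] [0.41  0.225 0.207]
side black 751 [ 0.617 -0.153  0.056] [ 0.705 -0.061  0.171]
top green 458 [ 0.302 -0.114  0.069] [0.632 0.054 0.173]
top turq 550 [ 0.319 -0.085  0.054] [0.633 0.222 0.208]
top black 530 [ 0.611 -0.147  0.054] [ 0.699 -0.059  0.172]
```

```bash
sed -i 's/^RK=.*;RY/RK=np.array([.6145,.1605,0.]);RY/' h.py; python3 - <<'E'
from h import *
from workcell import ctrl
s=ctrl.sense();p=s["tool_pos"].copy();p[2]=.40
ctrl.movel(p,velocity=.25)
c=tip(0,dz=0)
p,q=tcp(c,RY,0,1,.16); ctrl.movep(p,q)
p,q=tcp(c,RY,0,1,.10); ctrl.movel(p,q,velocity=.15)
r=ctrl.get_image("wrist");pickle.dump(r,open("w1.pkl","wb"))
cv2.imwrite("pics/w1.png",r["img"][:,:,::-1])
s=ctrl.sense();print(s["clock"],s["tool_pos"]-p,s["force"])
# projected blade top corners
E=np.linalg.inv(r["extrinsics"]);K=r["camera_matrix"]
for x in(-.039,.001):
  for y in(-.006,.006):
    w=c+R_case(RY,0).apply([x,y,.206]);v=E[:3,:3]@w+E[:3,3];print((K@v/v[2])[:2].round(1))
E
```

```text
3.6417 [0.00039577 0.00033407 0.00116074] [0.08239754 0.27693004 0.25119741]
[309.5 198.1]
[325.9 198.1]
[310.4 238.5]
[325.2 238.5]
```

View pics/w1.png

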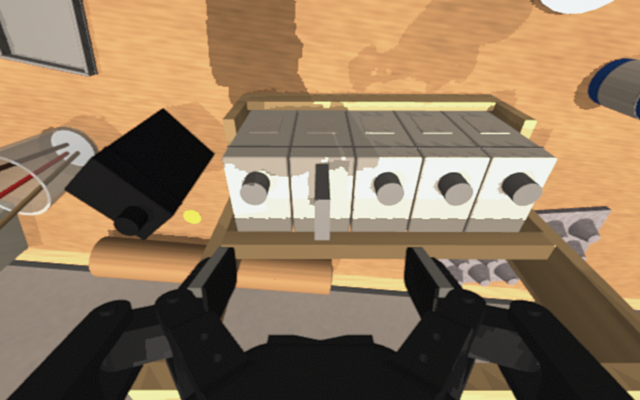

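```bash
python3 - <<'E'
from h import *
r=pickle.load(open("w1.pkl","rb"));g=cv2.cvtColor(r["img"],cv2.COLOR_RGB2GRAY)
for v in(175,190,205,215,225,235):print(v,g[v,306:340])
for v in(255,265,275):print(v,g[v,225:245],g[v,396:416])
P=cloud(r);b=P[195:240,300:345].reshape(-1,3);b=b[b[:,2]>.212];print(len(b),b.mean(0),b.max(0),cv2.minAreaRect((b[:,:2]*1000).astype(np.float32)))
E
```

```text
175 [245 244 228 198 189 191 194 190 163 110  69  61  63  64  63  65  64  63
  63  65  60  57 105 205 244 243 241 241 241 240 241 240 241 241]
190 [244 243 227 197 188 190 193 188 148  84  60  64  64  63  65  65  63  64
  65  64  64  60  64 121 212 243 242 240 240 240 240 240 240 240]
205 [240 240 238 236 238 236 222 195 180 172 173 173 173 173 172 174 173 172
 172 173 173 172 170 181 222 240 241 240 240 240 240 240 240 240]
215 [240 240 240 240 240 241 241 240 221 179 168 171 171 171 171 170 171 171
 171 171 170 171 170 189 227 241 241 241 240 240 240 240 240 240]
225 [154 152 152 152 154 152 152 154 162 169 170 171 170 170 171 171 171 171
 171 170 171 171 171 166 158 153 151 152 151 153 153 153 152 153]
235 [ 94  94  94  94  94  94  91  99 131 161 171 171 171 170 171 169 170 169
 169 170 171 171 168 145 108  94  94  95  95  95  95  96  95  96]
255 [ 17  15  13  15  16  14  15  10  10  43  97 127 132 131 131 131 131 130
 130 131] [132 132 131 131 132 131 132 133 127  94  41  10  14  17  14  13  14  16
  15  16]
265 [ 11  16  13  16  15   9  16  11  14   9  24  49  65  78 110 140 150 149
 148 149] [183 184 184 185 184 183 186 180 133  59  12  17  16  18  17  17  16  12
  15  13]
275 [ 13  16  14  11  14  15  15  13  14   9  13  65 141 179 182 179 179 177
 177 175] [189 189 189 189 188 189 185 141  65  12  14  16  16  16  15  16  17  17
  18  15]
708 [0.59884812 0.10086031 0.22011244] [0.62376137 0.10922339 0.38972014] ((543.7029418945312, 94.72991943359375), (161.07632446289062, 11.679086685180664), 6.56381368637085)
```

The wrist view confirms the blade (columns 314–329, rows 198–238). The rows match my prediction, but it sits about 1.2 mm to +y of the jaws' mid-plane, so I'll correct for that and grasp.

```bash
sed -i 's/^RK=.*;RY/RK=np.array([.6144,.1617,0.]);RY/' h.py; python3 - <<'E'
from h import *
from workcell import ctrl
c=tip(0,dz=0)
p,q=tcp(c,RY,0,1,.10); ctrl.movel(p,q,velocity=.05)
p,q=tcp(c,RY,0,1); print("stop",ctrl.movel(p,q,velocity=.1,stop_force=8))
s=ctrl.sense();f0=s["force"];print(s["tool_pos"]-p,f0)
ctrl.close(25);ctrl.sleep(.2)
s=ctrl.sense();print(s["clock"],s["finger_gap"],s["force"]-f0,s["moment"])
r=ctrl.get_image("wrist");cv2.imwrite("pics/w2.png",r["img"][:,:,::-1])
E
```

```text
stop False
[3.89858147e-04 1.59308211e-05 8.04901227e-04] [-0.3728008   0.5103578   0.13309846]
5.9 0.011797520832779199 [-0.16993437 -0.27068017  2.09502416] [-0.03243526  0.40306302  0.01247482]
```

View pics/w2.png

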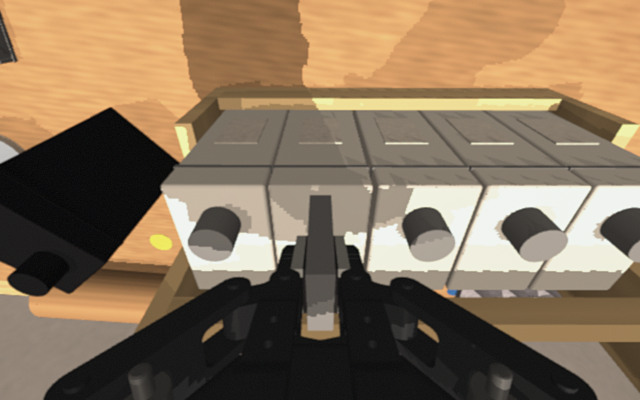

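The blade is held between the pads (gap 11.8 mm, lateral force about 0.3 N), with the gaps still open on both sides. Next: firm grip, a small lift and tip.

```bash
python3 - <<'E'
from h import *
from workcell import ctrl
ctrl.close(100)
f0=ctrl.sense()["force"]
p,q=tcp(tip(0),RY,0);ctrl.movel(p,q,velocity=.03)
s=ctrl.sense();print("lift",s["force"]-f0,s["moment"])
for a in(4,8,12,16,20,22):
    t=np.radians(a);p,q=tcp(tip(t),RY,t)
    st=ctrl.movel(p,q,velocity=.05,stop_force=30);s=ctrl.sense()
    print(a,st,s["clock"],(s["force"]-f0).round(1),s["moment"].round(2),s["finger_gap"])
    if st:break
for n in("side","top"):
    r=ctrl.get_image(n);k=r["img"][80:240,310:470] if n=="side" else r["img"][110:270,180:400]
    cv2.imwrite(f"pics/{n}3.png",cv2.resize(k,None,fx=3.5,fy=3.5,interpolation=2)[:,:,::-1])
r=ctrl.get_image("wrist");cv2.imwrite("pics/w3.png",r["img"][:,:,::-1])
E
```

```text
lift [ 1.00562316  0.87864797 -6.18641441] [-0.04649285  0.47975613 -0.01326056]
4 False 6.7667 [ 1.   0.7 -5.7] [-0.11  0.63  0.01] 0.010791756050315337
8 False 7.1167 [ 2.4  1.  -5.8] [-0.1   0.71  0.01] 0.011048332556506862
12 False 7.4667 [ 1.6  0.6 -5.3] [-0.13  0.83 -0.02] 0.010656235055850925
16 False 7.8167 [ 1.6  1.4 -5.8] [-0.14  0.9   0.02] 0.010962908258156281
20 False 8.1667 [ 1.6  0.6 -4.9] [-0.16  1.04  0.  ] 0.01068860162826205
22 False 8.4167 [ 1.1  1.4 -5.2] [-0.13  1.14 -0.04] 0.011305469791984315
```

View pics/side3.png

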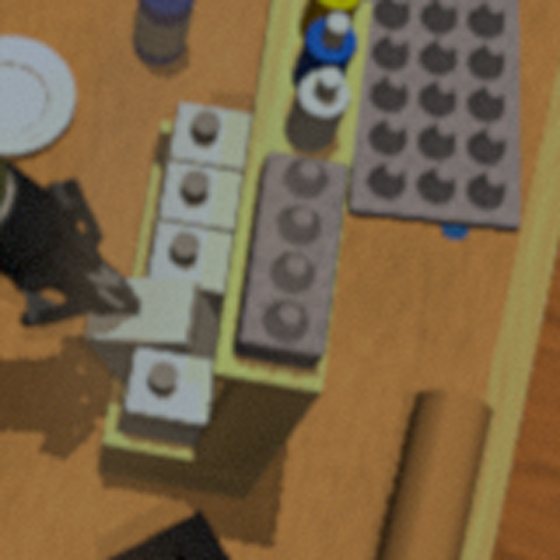

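View pics/w3.png

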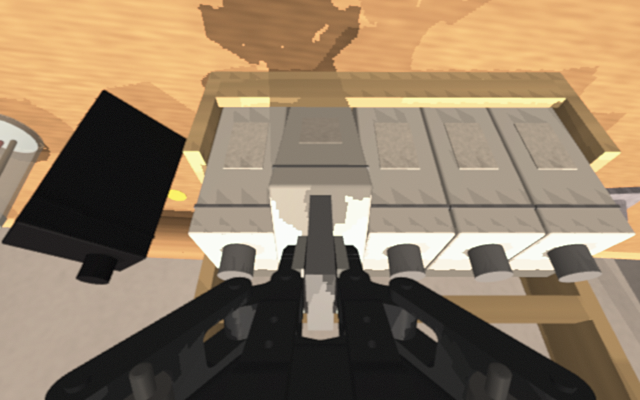

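Tipped 22° with forces under 6 N. The case has turned with the gripper and the neighbours stand in line. Next: out over the lip, up, and over to the tray.

```bash
python3 - <<'E'
from h import *
from workcell import ctrl
a=np.radians(22)
f0=ctrl.sense()["force"]
for x,z,th,v in((-.052,.052,a,.06),(-.112,.080,a,.1),(-.118,.225,a,.2),(-.125,.225,0,.15)):
    p,q=tcp(case_from_corner(x,z,th),RY,th)
    st=ctrl.movel(p,q,velocity=v,stop_force=25);s=ctrl.sense()
    print(x,z,st,s["clock"],(s["force"]-f0).round(1),s["moment"].round(2),s["finger_gap"])
    if st:break
else:
    p,q=tcp(TR+[0,0,.225],TY,0);ctrl.movel(p,q,velocity=.2)
    p,q=tcp(TR+[0,0,.06],TY,0);ctrl.movel(p,q,velocity=.15)
print(ctrl.sense()["clock"])
for n in("side","top","wrist"):
    r=ctrl.get_image(n);pickle.dump(r,open(n+"4.pkl","wb"));cv2.imwrite(f"pics/{n}4.png",r["img"][:,:,::-1])
E
```

```text
-0.052 0.052 False 9.425 [ 0.4  1.1 -0.3] [-0.13  1.16 -0.02] 0.010797167269029136
-0.112 0.08 False 10.2333 [ 0.2  0.9 -0.8] [-0.11  1.12  0.01] 0.01091857492538241
-0.118 0.225 False 11.1083 [ 0.6  1.4 -1. ] [-0.13  1.17  0.02] 0.010895124594263809
-0.125 0.225 False 11.6917 [-0.7  1.4 -0.4] [-0.07  0.6  -0.03] 0.010712144022618907
14.7083
```

View pics/side4.png

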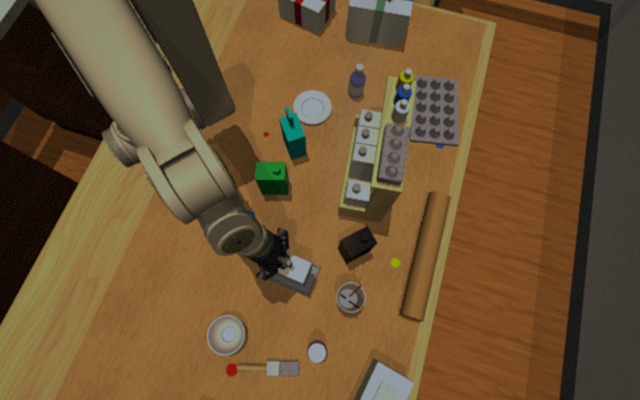

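View pics/top4.png

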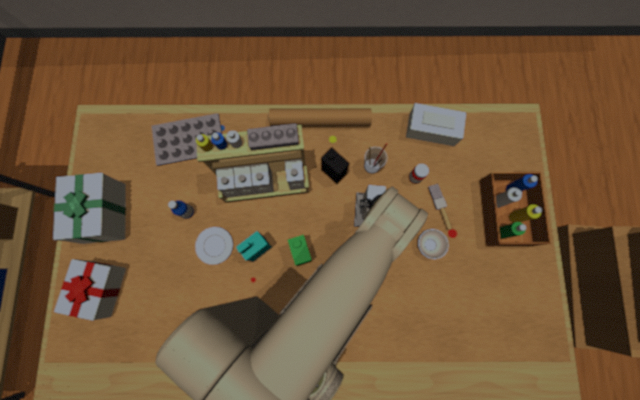

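View pics/wrist4.png

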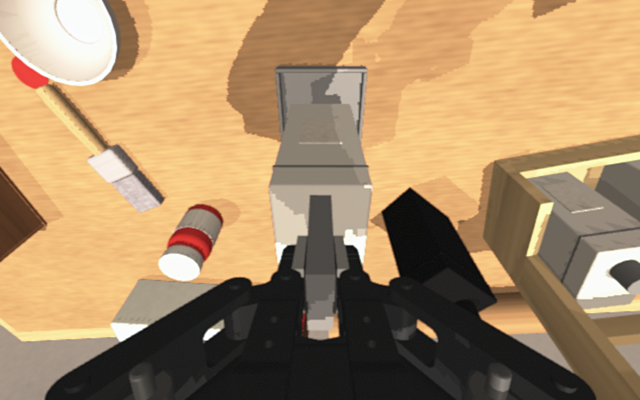

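The case is upright above the tray, laterally centred (wrist: tray columns 276–367, case centre about 321). I'll check that it is vertical and where it sits in x before lowering.

```bash
python3 - <<'E'
from h import *
r=pickle.load(open("wrist4.pkl","rb"));P=cloud(r)
def fit(Q):
    c=np.median(Q,0);Q=Q[np.linalg.norm(Q-c,axis=1)<.08];n=np.linalg.svd(Q-Q.mean(0))[2][2];return Q.mean(0).round(4),n.round(3),len(Q)
print("front",fit(P[115:160,292:355].reshape(-1,3)))
print("top",fit(P[190:230,280:305].reshape(-1,3)))
print("expected front centre",TR+R_case(TY,0).apply([-.045,0,0]))
s=pickle.load(open("side4.pkl","rb"));PS=cloud(s)
m=(PS[...,2]>.195)&(PS[...,2]<.225)&(s["img"].min(2)>120)
m[:, :260]=0;m[:,325:]=0;m[:240]=0;m[300:]=0
print(m.sum(),fit(PS[m]),cv2.minAreaRect((PS[m][:,:2]*1000).astype(np.float32)))
E
```

```text
front (array([ 0.4637, -0.225 ,  0.144 ]), array([ 0.995, -0.097, -0.005]), 2814)
top (array([ 0.479 , -0.2448,  0.2115]), array([-0.001,  0.004, -1.   ]), 994)
expected front centre [ 0.4625852  -0.22762153  0.        ]
379 (array([ 0.5309, -0.233 ,  0.2109]), array([-0.005,  0.007,  1.   ]), 379) ((527.54736328125, -233.3246307373047), (55.6779670715332, 53.25462341308594), 85.56517028808594)
```

Vertical within 0.4°, and the top is at z 0.211 as expected. Lowering now.

```bash
python3 - <<'E'
from h import *
from workcell import ctrl
p,q=tcp(TR+[0,0,.014],TY,0);print(ctrl.movel(p,q,velocity=.06,stop_force=10))
f0=ctrl.sense()["force"]
p,q=tcp(TR+[0,0,.000],TY,0);st=ctrl.movel(p,q,velocity=.01,stop_force=2.5);s=ctrl.sense()
print(st,s["tool_pos"]-p,(s["force"]-f0).round(1),s["clock"])
r=ctrl.get_image("wrist");cv2.imwrite("pics/w5.png",r["img"][:,:,::-1])
P=cloud(r);print("top z",np.median(P[190:230,280:305,2]))
E
```

```text
False
True [-0.00021162  0.00014275  0.00421053] [-1.1  0.8  7.8] 16.7167
top z 0.15453192243549427
```

View pics/w5.png

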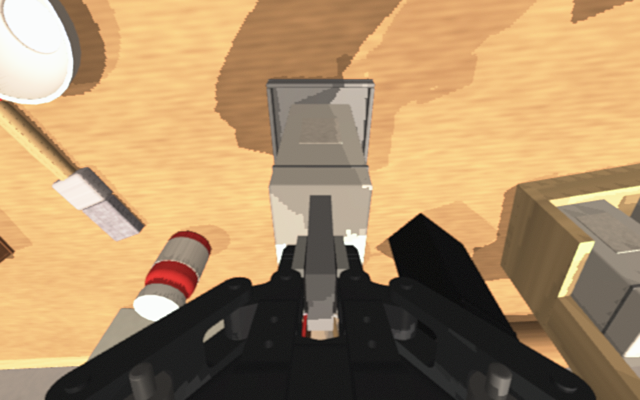

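```bash
python3 - <<'E'
from h import *
from workcell import ctrl
ctrl.open();ctrl.sleep(.3)
p,q=tcp(TR+[0,0,.004],TY,0,1,.13);ctrl.movel(p,q,velocity=.1)
p[0]-=.03;p[2]+=.12;ctrl.movel(p,q,velocity=.2)
ctrl.movep([.32,-.02,.45],q) if ctrl.ik([.32,-.02,.45],q) is not None else print("noik")
ctrl.sleep(.3);s=ctrl.sense();print(s["clock"],s["force"],s["finger_gap"])
for n in("side","top"):
    r=ctrl.get_image(n);pickle.dump(r,open(n+"6.pkl","wb"));cv2.imwrite(f"pics/{n}6.png",r["img"][:,:,::-1])
    P=cloud(r);hs=cv2.cvtColor(r["img"],cv2.COLOR_RGB2HSV)
    near=(abs(P[...,0]-TR[0])<.1)&(abs(P[...,1]-TR[1])<.1)
    m=near&(abs(P[...,2]-.154)<.01)&(hs[...,1]<80)
    if m.sum()>20:
        Q=P[m];n_=np.linalg.svd(Q-Q.mean(0))[2][2];print(n,m.sum(),Q[:,2].mean(),n_.round(3),cv2.minAreaRect((Q[:,:2]*1000).astype(np.float32)))
E
```

```text
21.2333 [-0.11733139  0.25338173  0.1775666 ] 0.08532137457040576
side 602 0.15363037301559818 [-0.002 -0.003  1.   ] ((508.6012878417969, -231.9989471435547), (58.153594970703125, 89.94789123535156), 84.72594451904297)
top 367 0.15430588010731688 [ 0.003 -0.001 -1.   ] ((508.2977600097656, -233.79541015625), (58.65137481689453, 90.9622573852539), 84.4898452758789)
```

View pics/side6.png

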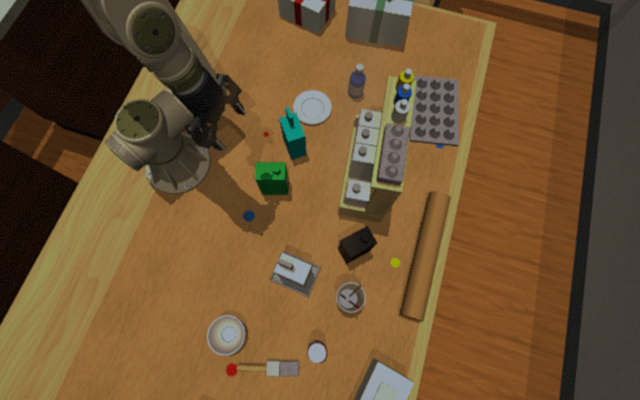

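View pics/top6.png

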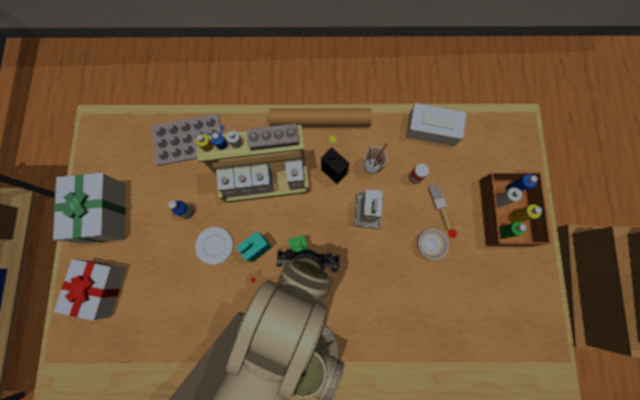

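```bash
python3 - <<'E'
from h import *
from workcell import ctrl
a=pickle.load(open("img0.pkl","rb"))["side"]["img"];b=pickle.load(open("side6.pkl","rb"))["img"]
d=np.abs(a.astype(int)-b).max(2)>50;d=cv2.morphologyEx(d.astype(np.uint8),cv2.MORPH_OPEN,np.ones((3,3)))
n,_,st,c=cv2.connectedComponentsWithStats(d)
for i in range(1,n):
    if c[i][0]>240:print(st[i],c[i].round())
ctrl.close_job()
E
```

```text
[257   0  15  14 137] [265.   5.]
[297  52   7   5  30] [300.  54.]
[ 250   57   64   68 1813] [281.  89.]
[350 164  23  18 197] [363. 174.]
[281 254   5   4  18] [283. 256.]
[288 257   3   3   9] [289. 258.]
[275 258  35  25 403] [295. 270.]
the job is handed in; nothing more can be done
```

The blade-handled case now stands upright in the tray, and the job is handed in at about 21 s on the robot's clock. It was the fourth case from the +y end, at rack y = -60. I tipped it 22° under the keeper rail, pulled it over the lip, and lowered it until it touched the tray floor before letting go.

**Checks in the side and top images before handing in:**
- **Placing:** the case top is level within about 0.3° and 0.154 m high, which matches standing on the tray floor. It is within about 2 mm of the tray centre and lined up within about half a degree.
- **Forces:** the tool force changed by less than 6 N while tipping and less than 2 N while pulling out. At touchdown in the tray it changed by about 8 N.
- **Rest of the scene:** a before-and-after comparison of the side image changed only at the emptied place, the tray, and the arm and its shadow. The other four cases and the rest of the table look unmoved.

**Disagreement:** the wrist view put the blade about 1.2 mm further to +y than the fixed cameras did. I trusted the wrist view, and the sideways force at the grasp was only about 0.3 N. No check failed.

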